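# Take the clogged filter out of a desoldering station

### The job

The vacuum filter of the desoldering station is clogged and has to come out. Press its filter cap into the collar on the sloping panel against the spring, turn it anticlockwise while it is held in until it stops, without forcing it, then draw cap and filter straight out; lower them into the open steel tray and let go only once they are down at its floor. Leave the solder reel, the circuit board and the tip cleaner where they are.

Things in the scene. Friction and masses are not known exactly. Their poses are not given: they have to be found in the camera images.
- station: Desoldering station fixed to the bench: grey wedge, black cheeks, 205 deep x 200 wide x 116 high. Origin on the bench straight below the collar's centre; -x is its low front, 39 high, towards the robot. The panel slopes up from there at 28 degrees; its outward normal, the filter's axis, is (-0.469, 0, 0.883) in this frame. Knob and display beside the collar: up to 12 off the panel.
- filter_mouth (a point): Centre of the rim of the round aluminium filter collar (56 across, 16 off the panel, mid-width of the panel), on the filter's axis, 97 above the bench. Axes level, as the station's.
- cap: Black filter cap, white filter fixed under it; one loose piece, 50 to 100 g. Origin on its axis at the underside of the round flange (51 across, 6 thick); z along its axis, outward (28 degrees off vertical while fitted, leaning to the station's front); x along the grip bar. Below: skirt 29 across to z -20, then the filter, 22 across, to z -44. Closed at the start: flange 10 off the collar's rim.
- cap_bar (a point): Middle of the cap's grip bar, 17 above the cap's origin along its z, axes as the cap's. The bar is 44 long (x), 13 wide (y) and runs from z 6 to z 27 of the cap; grip it across its width. At the start +x lies 60 degrees anticlockwise (looking on the panel) from straight up the slope, so the bar runs nearly across the panel.
- cap_lugs (a point): Between the two bayonet lugs (on +x and -x, 40 over both, 9 wide, cap z -20 to -15), 17.5 below the cap's origin. Closed, they sit in 5.5 mm deep catches under the collar's lip. Pressed in by 6.5 to 10 mm (10: flange on the rim) the cap turns anticlockwise (looking on the panel) to an end stop at 64 degrees; from 55 degrees on it draws out straight, clear after 50 mm.
- seat (a joint): Spring seat under the filter, travel in m along the axis, outward positive: 0 when closed, -0.010 when the flange is pressed on to the rim, up to +0.006 once the cap is released. The spring pushes with 5 N when closed and 12 N when fully pressed; more than 100 N between cap and station would damage the lugs.
- tray: Open rectangular steel tray fixed to the bench, 170 (x) x 220 (y) x 28 high, walls and floor 3 thick. Origin at the centre of its underside.
- spool: Reel of solder standing on its flange, 56 across, 40 high. Origin at the centre of its underside. Bystander.
- board: Green circuit board lying flat, 85 x 52, 14 high over its parts. Origin at the centre of its underside. Bystander.
- cleaner: Round soldering-tip cleaner, dark steel pot 72 across with brass wool, 47 high. Origin at the centre of its underside. Bystander.

How it is judged:
On the way, in this order (a step that is already met when the one before it is completed fails the run):
1. the cap has been released and drawn out: its flange is more than 55 mm from the collar's rim (distance between cap and filter_mouth above 0.055 m), for 0.1 s.
2. the cap with its filter is down in the tray (cap's origin less than 60 mm above the tray's underside, so within some 15 mm of the floor) while the fingers still hold it (x of cap in the frame of tray between -0.08 and 0.08 m and y of cap in the frame of tray between -0.105 and 0.105 m and z of cap in the frame of tray below 0.06 m and contact force between the fingers and cap above 0.5 N), for 0.1 s.
At the end, for the whole second after the job is handed in: The cap with its filter rests in the tray, standing or lying (its origin inside the tray's walls: within 80 mm in x and 105 mm in y of the tray's centre and less than 60 mm above its underside), moving slower than 30 mm/s, let go by the robot (x of cap in the frame of tray between -0.08 and 0.08 m and y of cap in the frame of tray between -0.105 and 0.105 m and z of cap in the frame of tray below 0.06 m and linear speed of cap below 0.03 m/s); the robot touches nothing.
It fails at once if the solder reel is moved more than 30 mm (distance of spool from where it was at the start of the episode above 0.03 m).
It fails at once if the circuit board is moved more than 30 mm (distance of board from where it was at the start of the episode above 0.03 m).
It fails at once if the tip cleaner is moved more than 30 mm (distance of cleaner from where it was at the start of the episode above 0.03 m).
It fails at once if the cap is forced: more than 100 N between cap and station (contact force between cap and station above 100 N).
It also fails if it takes over 51 s, if anything falls off the work surface, if the arm or the gripper's body presses on something with over 40 N, if the wrist force passes 120 N, or if a joint passes its speed limit or range.

### The arm

A 6-joint arm with a two-finger parallel gripper is mounted at the origin on the work surface. World frame = base frame: x ahead of the robot, y to its left, z up, the work surface at z = 0. Lengths are in m, angles in rad, forces in N, time in s.
With the tool pointing down it reaches from about 0.375 to 0.9 m from the base axis. Payload 3.1 kg.
Tool frame: the origin (TCP) lies on the centre line of the jaws, within the pads' length; the fingertips stand 14 mm ahead of it and the grasp point (between the pads) lies 5 mm behind it (ctrl.tip_reach is the distance from the TCP to the fingertips, in m); z points along the fingers, y is the line along which they close (so a half turn about z gives the same grasp; the last joint's range is limited). The gripper opens to 87 mm and grips with 3 to 60 N. Pads are 19 mm wide; open, the fingers measure 117 mm over their backs; the gripper's body (75 mm by 190 mm) begins 51 mm behind the grasp point.
Start: joints at [0.936, 0.527, 1.433, -0, 1.181, -0.178], TCP at [0.275, 0.561, 0.237] pointing down, gripper open.
Joint ranges: [-3.08, 3.08], [-0.75, 2.2], [0.22, 2.44], [-1.43, 4.57], [0, 2.65], [-2.85, 2.85]. Speed limits (rad/s): [2.79, 2.79, 3.14, 3.14, 3.14, 3.14].

### API

Orientations are given as [roll, pitch, yaw] about the fixed x, y, z axes, in that order (R = Rz(yaw) Ry(pitch) Rx(roll)).
In Python, from bench import ctrl gives the robot as it stands. Calls block until the motion is done:
- ctrl.goto(position, orientation): joint-space move of the TCP to a pose.
- ctrl.movel(position, attitude=None, feed=0.15, contact_N=None): straight line of the TCP; attitude=None keeps the orientation; feed is the mean speed in m/s. With contact_N (N) it stops when the force on the tool has changed by that much, and returns True; else False.
- ctrl.move_joints(angles): joint-space move.
- ctrl.open_gripper() and ctrl.grasp(): open the fingers fully, or close them until they stop; the grip force is fixed at half the most.
- ctrl.pause(seconds).
- ctrl.solve_ik(position, orientation): joint angles nearest the present ones, or None.
- ctrl.read_state(): the state.
- ctrl.snapshot(name): name is "scene" or "top" or "wrist"; returns the picture (384x512x3 uint8, red, green, blue); there is no depth.
- ctrl.camera_model(name): a dict with "intrinsics" (3x3 intrinsics, pixels), "xyz" and "orientation" of the camera in the world. Camera axes: x right, y up, looking along -z (the intrinsics and any distortion apply to the point x, -y, -z); pixel columns grow to the right and rows downward; lengths in m; the calibration is good to about 2 mm. The wrist camera is an equidistant fisheye: a pixel r from the principal point sees the ray r / f radians off the axis. A picture is of the moment at which its call begins: read the wrist's pose just before it. camera_model takes no time and is no camera call; for the wrist camera it gives the pose at the moment of the call.
A pose or a line that the arm cannot do raises ctrl.IKError and nothing moves.
- ctrl.hand_in(): hands the job in; it is judged then, once.
The state is a dict: "clock": time; "joint_pos": joint angles; "dq": joint speeds; "joint_efforts": joint torques, N m; "ee_pos": TCP position; "eef_rot": TCP orientation; "force": force on the tool from outside, world axes, zero at the start; "ft_torque": the same for the moment, N m; "opening": opening from 0.0 (shut) to 1.0 (fully open); "gripper_force": force on a finger pad.
Only numpy, scipy, OpenCV 4.12 (cv2) and the standard library are available. Lean on these libraries where they do the work, as an engineer would, in place of code of your own. Each camera call takes 0.05 s, during which the arm holds its last target. There are 200 camera calls.

## Working session

There is one attempt and no reset: what is moved stays moved. The work goes in short steps, each a Python script; the robot and the scene stay as the last script left them, time stands still between calls to the robot, and variables do not carry over. Pictures are saved under pics/ and viewed, at most 10 in all, crops included, and the job is handed in when it is done.

```bash
ls; mkdir -p pics; python3 - <<'E'
from bench import ctrl
import cv2, numpy as np
s=ctrl.snapshot("scene");t=ctrl.snapshot("top")
for n,i in(("scene",s),("top",t)):
    cv2.imwrite(f"pics/{n}0.png",cv2.resize(i[:,:,::-1],(800,600),interpolation=cv2.INTER_CUBIC))
    m=ctrl.camera_model(n);print(n,m)
print(ctrl.read_state())
E
```

```text
pics
scene {'intrinsics': array([[353.57849373,   0.        , 254.51281782],
       [  0.        , 353.57849373, 191.08900334],
       [  0.        ,   0.        ,   1.        ]]), 'xyz': array([ 1.22185661, -0.08414259,  0.60179462]), 'orientation': array([ 0.93019302, -0.0172314 ,  1.48667028])}
top {'intrinsics': array([[491.9473252 ,   0.        , 257.30878974],
       [  0.        , 491.9473252 , 192.0401891 ],
       [  0.        ,   0.        ,   1.        ]]), 'xyz': array([0.49522892, 0.00727103, 1.32349734]), 'orientation': array([ 0.05216267, -0.02058748, -1.57428659])}
{'clock': 0.1, 'joint_pos': array([ 9.36504605e-01,  5.28393297e-01,  1.43378287e+00,  4.12865455e-06,
        1.18138765e+00, -1.78485242e-01]), 'dq': array([-0.00169898, -0.00275055, -0.00111433,  0.00052643,  0.00085747,
       -0.00031326]), 'joint_efforts': array([-5.07617517e-05, -4.40990102e+01, -1.77150196e+01,  6.34984067e-02,
        5.34109015e-02, -3.71414183e-05]), 'ee_pos': array([0.27469895, 0.56068986, 0.23565434]), 'eef_rot': array([-3.13965348e+00, -3.53714102e-04,  2.68578426e+00]), 'force': array([ 0.05284312, -0.07934982, -0.25075691]), 'ft_torque': array([ 0.01484271, -0.01396367, -0.02058691]), 'gripper_force': 0.0, 'opening': 1.0044315020604437}
```

View pics/top0.png

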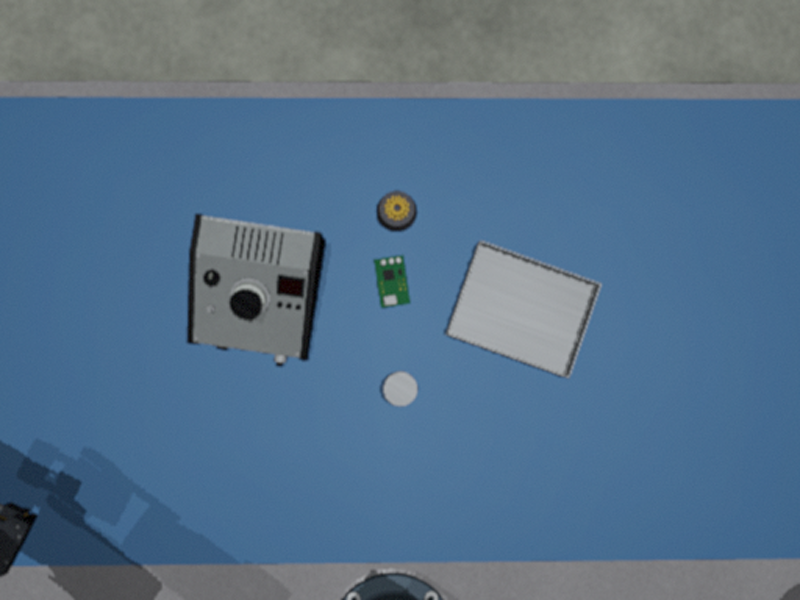

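View pics/scene0.png

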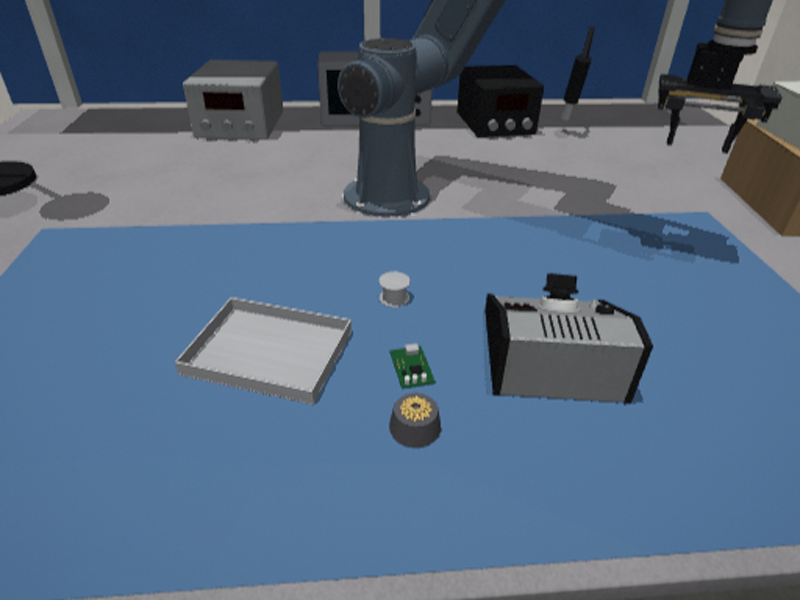

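Top view (800x600): collar and cap at about (248,300), station edges (198,216)-(323,233) at the back and (190,343)-(306,359) at the front, tray corners (482,242), (601,285), (569,376), (446,334). The spool (400,389), board (392,281) and cleaner (397,210) lie between station and tray. The scene view confirms the cap bar runs across the panel.

```bash
cat > h.py <<'E'
from bench import ctrl
import numpy as np, cv2
from scipy.spatial.transform import Rotation as Ro
def rot(e): return Ro.from_euler('xyz',e)
def ray(m,uv,fish=False):
    K=m["intrinsics"];p=(np.array(uv,float)-K[:2,2])/K[0,0]
    if fish:
        r=np.linalg.norm(p);d=np.r_[p/r*np.sin(r),np.cos(r)]
    else: d=np.r_[p,1]
    d=rot(m["orientation"]).apply(d*[1,-1,-1]);return np.array(m["xyz"]),d/np.linalg.norm(d)
def at_z(m,uv,z,fish=False):
    c,d=ray(m,uv,fish);return c+d*(z-c[2])/d[2]
def proj(m,P,fish=False):
    K=m["intrinsics"];q=rot(m["orientation"]).inv().apply(np.atleast_2d(P)-m["xyz"])*[1,-1,-1]
    if fish:
        r=np.linalg.norm(q[:,:2],axis=1,keepdims=True);p=q[:,:2]/r*np.arctan2(r,q[:,2:])
    else: p=q[:,:2]/q[:,2:]
    return p*K[0,0]+K[:2,2]
# station frame helpers; a = turn of tool/cap x about the axis from up-slope (deg)
def axes(yaw):
    R=Ro.from_euler('z',yaw); return R.apply([[-.46947,0,.88295],[.88295,0,.46947],[0,1,0]])  # n,u,left
def capR(yaw,a):
    n,u,l=axes(yaw);a=np.radians(a);x=np.cos(a)*u+np.sin(a)*l
    return Ro.from_matrix(np.c_[x,np.cross(n,x),n])
def tool(R): return (R*Ro.from_euler('x',np.pi)).as_euler('xyz')  # tool z against cap z, x along cap x
E
python3 - <<'E'
from h import *
m=ctrl.camera_model("top");s=1/1.5625
P=lambda u,v,z:at_z(m,(u*s,v*s),z)
print("mouth",P(248,300,.105))
bl,br=P(198,216,.116),P(323,233,.116);d=bl-br;print("back",bl,br,np.linalg.norm(d),"yaw",np.degrees(np.arctan2(-d[0],d[1])))
T=[P(*c,.028) for c in((482,242),(601,285),(569,376),(446,334))];print("tray",np.round(T,3),np.mean(T,0),[np.linalg.norm(T[i]-T[i-1]).round(3) for i in range(4)])
w=ctrl.camera_model("wrist");st=ctrl.read_state();R=rot(st["eef_rot"])
print("cam in tool",R.inv().apply(w["xyz"]-st["ee_pos"]),(R.inv()*rot(w["orientation"])).as_matrix().round(2),w["intrinsics"])
yaw=np.radians(-7.7);mo=P(248,300,.105);n=axes(yaw)[0]
for a in (60,120,124,-120,-60,-56):
  for h in (.02,.2):
    print(a,h,ctrl.solve_ik(mo+n*h,tool(capR(yaw,a))))
E
```

```text
mouth [0.55946013 0.22558266 0.105     ]
back [0.69144691 0.30290731 0.116     ] [0.66441531 0.10651523 0.116     ] 0.1982436781970844 yaw -7.837005630343989
tray [[ 0.661 -0.156  0.028]
 [ 0.588 -0.358  0.028]
 [ 0.434 -0.301  0.028]
 [ 0.505 -0.094  0.028]] [ 0.5469863  -0.22701333  0.028     ] [np.float64(0.168), np.float64(0.215), np.float64(0.164), np.float64(0.219)]
cam in tool [ 0.06723237 -0.00053326 -0.14819143] [[-0.    0.97  0.25]
 [ 1.    0.    0.  ]
 [ 0.    0.25 -0.97]] [[297.31863964   0.         258.17979981]
 [  0.         297.31863964 187.71098529]
 [  0.           0.           1.        ]]
60 0.02 [ 0.30152405  0.59027846  1.91396461 -0.8242439   0.27344845  1.71913554]
60 0.2 [ 0.39115117  0.23242463  1.90844009 -0.42231148  0.61215356  1.34924975]
120 0.02 [ 0.30152405  0.59027846  1.91396461 -0.8242439   0.27344845  0.67193679]
120 0.2 [ 0.39115117  0.23242463  1.90844009 -0.42231148  0.61215356  0.30205099]
124 0.02 [ 0.30152405  0.59027846  1.91396461 -0.8242439   0.27344845  0.60212358]
124 0.2 [ 0.39115117  0.23242463  1.90844009 -0.42231148  0.61215356  0.23223778]
-120 0.02 [ 0.30152405  0.59027846  1.91396461 -0.8242439   0.27344845 -1.42245711]
-120 0.2 [ 0.39115117  0.23242463  1.90844009 -0.42231148  0.61215356 -1.79234291]
-60 0.02 [ 0.30152405  0.59027846  1.91396461 -0.8242439   0.27344845 -2.46965587]
-60 0.2 [ 0.39115117  0.23242463  1.90844009 -0.42231148  0.61215356 -2.83954166]
-56 0.02 [ 0.30152405  0.59027846  1.91396461 -0.8242439   0.27344845 -2.53946908]
-56 0.2 None
```

```bash
python3 - <<'E'
from h import *
import pickle
yaw=np.radians(-7.8);mo=np.array([.5595,.2256,.105]);n=axes(yaw)[0];out=[]
for a,h in((60,.17),(150,.17)):
    ctrl.goto(mo+n*h,tool(capR(yaw,a)));ctrl.pause(.3)
    m=ctrl.camera_model("wrist");i=ctrl.snapshot("wrist");out.append((m,i))
    uv=proj(m,mo,True)[0];print(uv)
    x0,y0=int(uv[0]-100),max(0,int(uv[1]-75));c=i[y0:y0+150,x0:x0+200];print(x0,y0,c.shape)
    cv2.imwrite(f"pics/w{a}.png",cv2.resize(c[:,:,::-1],None,fx=4,fy=4,interpolation=cv2.INTER_CUBIC))
pickle.dump(out,open("w.pkl","wb"));print(ctrl.read_state()["clock"])
E
```

```text
[258.22678125 174.97080722]
158 99 (150, 200, 3)
[258.85029313 174.97047192]
158 99 (150, 200, 3)
3.625
```

View pics/w60.png

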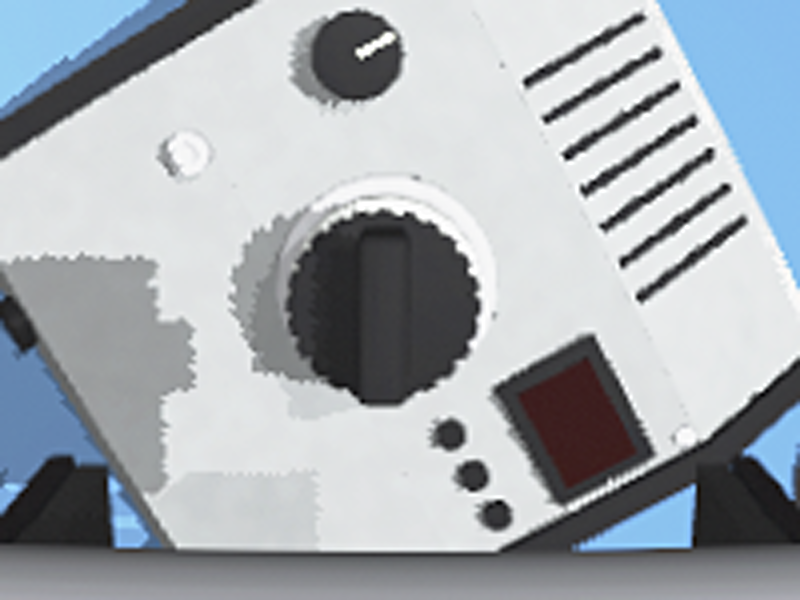

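View pics/w150.png

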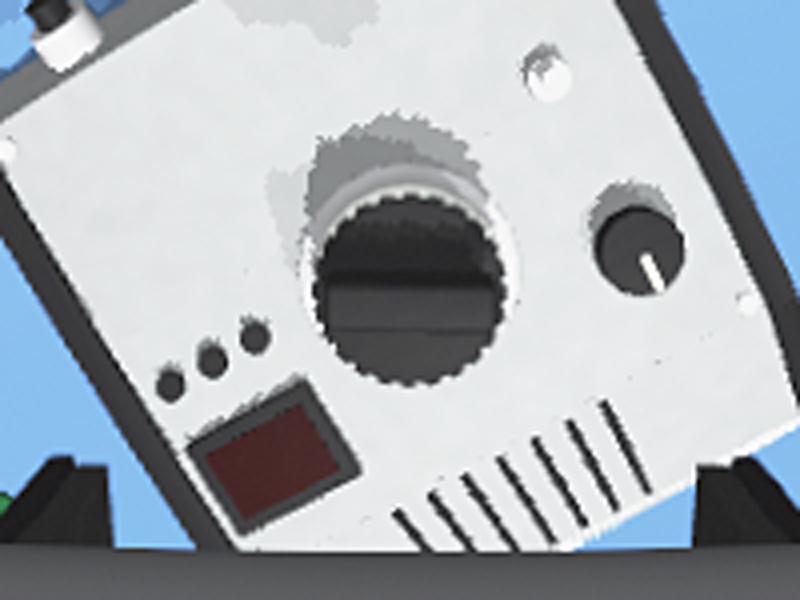

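w60: cap flange centre at crop (384,306), with the bar vertical and centred at x≈386. w150: flange centre (410,290). The vent slots give yaw, with front ends (527,82)-(640,298) in w60 and (604,403)-(395,512) in w150.

```bash
python3 - <<'E'
from h import *
import pickle
(m1,_),(m2,_)=pickle.load(open("w.pkl","rb"));px=lambda u,v:(158+(u+.5)/4-.5,99+(v+.5)/4-.5)
def tri(a,b):
    A=[];B=[]
    for m,p in((m1,a),(m2,b)):
        c,d=ray(m,px(*p),True);M=np.eye(3)-np.outer(d,d);A.append(M);B.append(M@c)
    X=np.linalg.lstsq(np.vstack(A),np.hstack(B),rcond=None)[0]
    return X,[(proj(m,X,True)[0]-px(*p)).round(2) for m,p in((m1,a),(m2,b))]
X,e=tri((384,306),(410,290));print("flange c",X,e,"expect z ~.110")
for m,a,b in((m1,(527,82),(640,298)),(m1,(643,18),(745,218)),(m2,(604,403),(395,512))):
    p,q=at_z(m,px(*a),.116,True),at_z(m,px(*b),.116,True);d=p-q;d*=np.sign(d[1]);print(p,q,"yaw",np.degrees(np.arctan2(-d[0],d[1])))
# knob top centre, display corners
for n,a,b in(("knob",(357,56),(640,250)),("slotA",(527,82),(604,403)),("dispTR",(595,338),(240,535)),("dispTL",(498,392),(190,447)),("dispBR",(652,455),(358,468)),("dispBL",(562,503),(305,380))):
    print(n,*tri(a,b))
yaw=np.radians(-7.8);n=axes(yaw)[0]
print("mouth",X-n*.0145)
for m in(m1,m2):
    for h in(.010,.016):  # flange outline prediction
        t=np.linspace(0,2*np.pi,73);_,u,l=axes(yaw);c=X+n*(h-.0145)
        q=(proj(m,c+.0255*(np.cos(t)[:,None]*u+np.sin(t)[:,None]*l),True)-[158,99])*4+1.5;print(h,q.min(0).round(),q.max(0).round())
E
```

```text
flange c [0.5541308  0.22994594 0.1078871 ] [array([-0.18, -0.18]), array([-0.18,  0.19])] expect z ~.110
[0.62655014 0.25163275 0.116     ] [0.61551953 0.18138968 0.116     ] yaw -8.924545721923389
[0.67415285 0.24360185 0.116     ] [0.66390696 0.17429514 0.116     ] yaw -8.409358801254456
[0.62435793 0.25170624 0.116     ] [0.61291759 0.18150119 0.116     ] yaw -9.255345603417195
knob [0.59618473 0.28630705 0.10065611] [array([-0.1 , -0.09]), array([-0.09,  0.09])]
slotA [0.62946674 0.25093526 0.11125275] [array([-0.06, -0.06]), array([-0.06,  0.06])]
dispTR [0.58829093 0.16426685 0.11781145] [array([ 5.6 , 16.45]), array([15.64, -6.72])]
dispTL [0.56013327 0.16983412 0.10521231] [array([ 5.65, 15.38]), array([15.01, -6.83])]
dispBR [0.55707822 0.18782148 0.16395332] [array([-15.25,  -7.88]), array([-6.39, 15.53])]
dispBL [0.53617941 0.19032632 0.15068315] [array([-15.5 ,  -7.84]), array([-6.69, 16.16])]
mouth [0.56087513 0.22902208 0.09508432]
0.01 [290. 209.] [477. 392.]
0.016 [288. 212.] [478. 398.]
0.01 [315. 194.] [503. 378.]
0.016 [314. 197.] [505. 384.]
```

```bash
cat >> h.py <<'E'
yaw=np.radians(-8.6);mo=np.array([.5597,.2291,.0972]);n,u,l=axes(yaw)
E
python3 - <<'E'
from h import *
R=capR(yaw,60);E=tool(R)
ctrl.goto(mo+n*.092,E);ctrl.pause(.3)
m=ctrl.camera_model("wrist");i=ctrl.snapshot("wrist")
c=mo+n*.010
print("pred px bar top ends",proj(m,c+n*.027+R.apply([[.022,0,0],[-.022,0,0],[.022,.0065,0],[.022,-.0065,0]]),True).round(1))
print("flange",proj(m,c+n*.006+R.apply([[0,.0255,0],[0,-.0255,0],[.0255,0,0]]),True).round(1))
cv2.imwrite("pics/pre.png",cv2.resize(i[110:260,158:358,::-1],None,fx=4,fy=4,interpolation=cv2.INTER_CUBIC))
s=ctrl.read_state();print(s["clock"],s["joint_pos"],s["force"],s["ee_pos"]-(mo+n*.092))
E
```

```text
pred px bar top ends [[257.3 178.2]
 [257.4 236. ]
 [248.  178.2]
 [266.6 178.2]]
flange [[225.2 199.5]
 [289.8 199.6]
 [257.4 167.7]]
5.525 [ 0.34693347  0.46291524  1.92897819 -0.64198353  0.3831227   1.57643871] [-0.71015436 -0.25374605 -0.36523366] [2.61796729e-05 3.30361928e-05 1.35430945e-04]
```

View pics/pre.png

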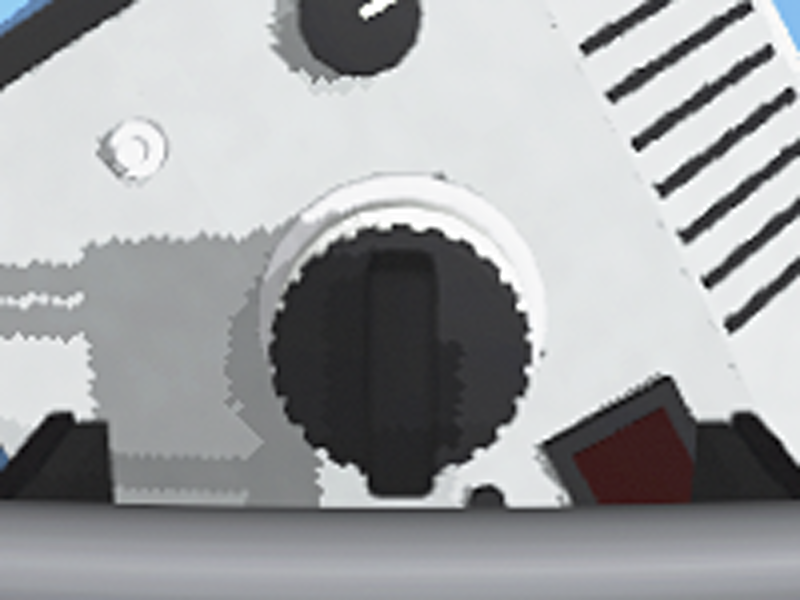

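Bar spans crop x 366–438, centred at 402 between the fingers (about 108 and 694, centre 401), so it is aligned across its width. Along the bar it is within about 1 mm of the prediction.

```bash
cat >> h.py <<'E'
mo=mo+.0007*capR(yaw,60).apply([1,0,0])
def show(t=""):
    s=ctrl.read_state();f=s["force"];print(t,"t%.1f"%s["clock"],"F n,u,l",np.round([f@n,f@u,f@l],1),"Tn %.2f"%(s["ft_torque"]@n),"open %.3f g %.1f"%(s["opening"],s["gripper_force"]),"h %.2f mm"%(1e3*(s["ee_pos"]-mo)@n),flush=True);return s
E
python3 - <<'E'
from h import *
R=capR(yaw,60);E=tool(R)
print(ctrl.movel(mo+n*.033,E,feed=.05,contact_N=8));show("down")
ctrl.grasp();ctrl.pause(.3);show("grasped")
E
```

```text
False
down t6.9 F n,u,l [0.5 0.9 0.1] Tn 0.07 open 0.998 g 0.0 h 33.29 mm
grasped t8.3 F n,u,l [ 0.2 -0.5 -0.2] Tn 0.01 open 0.147 g 30.0 h 33.01 mm
```

```bash
python3 - <<'E'
from h import *
E=tool(capR(yaw,60))
for d in(.003,.006,.008,.0085):
    ctrl.movel(mo+n*(.033-d),E,feed=.02);ctrl.pause(.15);s=show(d)
    if s["force"]@n>25: break
E
```

```text
0.003 t8.8 F n,u,l [ 5.8 -0.9 -0.1] Tn 0.06 open 0.148 g 30.0 h 30.33 mm
0.006 t9.2 F n,u,l [ 8.6 -0.2  0.4] Tn 0.05 open 0.146 g 30.0 h 27.50 mm
0.008 t9.6 F n,u,l [ 9.1 -0.7  0.2] Tn 0.05 open 0.152 g 30.0 h 25.67 mm
0.0085 t10.0 F n,u,l [ 8.9 -1.4  0.2] Tn 0.04 open 0.145 g 30.0 h 25.22 mm
```

```bash
python3 - <<'E'
from h import *
E=tool(capR(yaw,60))
for d in(.0095,.0105,.0115):
    ctrl.movel(mo+n*(.033-d),E,feed=.02);ctrl.pause(.3)
    for k in range(3): s=show(d);ctrl.pause(.03)
    if s["force"]@n>16: break
i=ctrl.snapshot("wrist");cv2.imwrite("pics/pr.png",cv2.resize(i[110:260,158:358,::-1],None,fx=4,fy=4,interpolation=cv2.INTER_CUBIC))
E
```

```text
0.0095 t10.6 F n,u,l [10.3 -0.4  0.8] Tn 0.01 open 0.143 g 30.0 h 24.32 mm
0.0095 t10.6 F n,u,l [10.7 -0.7 -0.5] Tn 0.06 open 0.145 g 30.0 h 24.31 mm
0.0095 t10.7 F n,u,l [10.  -1.8  0.1] Tn -0.00 open 0.145 g 30.0 h 24.30 mm
0.0105 t11.2 F n,u,l [11.4 -0.8 -0.2] Tn 0.01 open 0.146 g 30.0 h 23.39 mm
0.0105 t11.3 F n,u,l [10.9 -0.4  0.8] Tn 0.07 open 0.146 g 30.0 h 23.39 mm
0.0105 t11.3 F n,u,l [11.4 -0.9 -0. ] Tn 0.04 open 0.148 g 30.0 h 23.40 mm
0.0115 t11.9 F n,u,l [15.4 -0.9  0.4] Tn 0.04 open 0.145 g 30.0 h 22.90 mm
0.0115 t11.9 F n,u,l [15.3 -0.6  0. ] Tn -0.03 open 0.147 g 30.0 h 22.90 mm
0.0115 t12.0 F n,u,l [14.9 -1.  -0.4] Tn 0.04 open 0.148 g 30.0 h 22.91 mm
```

View pics/pr.png

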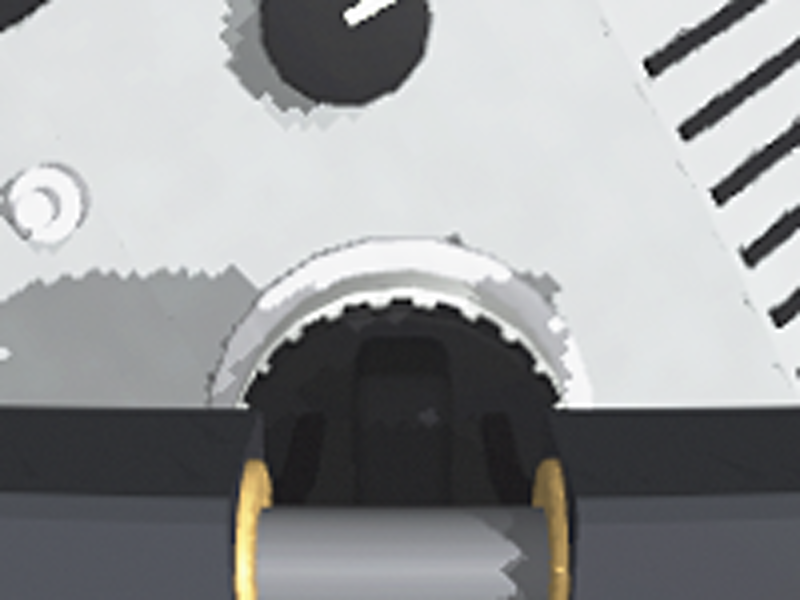

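The flange met the rim at h≈23 mm, as expected for 10 mm of travel. I'll back off to about 9 mm pressed and turn in steps while watching force and torque.

```bash
python3 - <<'E'
from h import *
p=mo+n*(.033-.0098)
ctrl.movel(p,tool(capR(yaw,60)),feed=.02);show("back")
for a in(64,68,75,82,90,98,106,112,117,120,122,124,125):
    q0=ctrl.read_state()["joint_pos"]
    q=ctrl.solve_ik(p,tool(capR(yaw,a)))
    ctrl.goto(p,tool(capR(yaw,a)));ctrl.pause(.1);s=show(a-60);F=s["force"]
    x=rot(s["eef_rot"]).apply([1,0,0]);print("   actual",np.degrees(np.arctan2(x@l,x@u)).round(1)-60)
    if np.linalg.norm(F-(F@n)*n)>15 or abs(s["ft_torque"]@n)>.6 or F@n>30: print("stop");break
E
```

```text
back t12.3 F n,u,l [ 9.7 -1.   0.1] Tn 0.00 open 0.150 g 30.0 h 24.16 mm
4 t12.6 F n,u,l [10.6 -1.2 -0.9] Tn 0.10 open 0.146 g 30.0 h 24.04 mm
   actual 4.0
8 t13.0 F n,u,l [10.6 -0.6  0.7] Tn 0.11 open 0.146 g 30.0 h 24.04 mm
   actual 8.0
15 t13.3 F n,u,l [ 9.7  0.2 -0.6] Tn 0.14 open 0.148 g 30.0 h 24.04 mm
   actual 15.0
22 t13.7 F n,u,l [11.8 -0.3 -0.3] Tn 0.09 open 0.143 g 30.0 h 24.04 mm
   actual 22.0
30 t14.1 F n,u,l [ 9.1  0.3 -0.6] Tn 0.03 open 0.145 g 30.0 h 24.05 mm
   actual 30.0
38 t14.4 F n,u,l [10.7 -0.8 -0.5] Tn 0.08 open 0.144 g 30.0 h 24.05 mm
   actual 38.0
46 t14.8 F n,u,l [10.9 -1.2 -0.1] Tn 0.08 open 0.144 g 30.0 h 24.09 mm
   actual 46.0
52 t15.1 F n,u,l [11.  -1.1  0.5] Tn 0.08 open 0.148 g 30.0 h 24.06 mm
   actual 52.0
57 t15.5 F n,u,l [10.8 -0.2 -0.1] Tn 0.02 open 0.145 g 30.0 h 24.05 mm
   actual 57.0
60 t15.8 F n,u,l [ 9.9 -0.   1. ] Tn 0.10 open 0.149 g 30.0 h 24.05 mm
   actual 60.0
62 t16.2 F n,u,l [ 9.9 -0.1  0.2] Tn 0.00 open 0.149 g 30.0 h 24.06 mm
   actual 62.0
64 t16.5 F n,u,l [10.2 -0.1 -0.3] Tn -0.10 open 0.147 g 30.0 h 24.03 mm
   actual 64.0
65 t16.9 F n,u,l [10.2 -0.1 -0.1] Tn -0.17 open 0.145 g 30.0 h 24.06 mm
   actual 64.9
```

```bash
python3 - <<'E'
from h import *
E=tool(capR(yaw,123))
ctrl.goto(mo+n*.0232,E)
for h in(.028,.033,.040,.050,.065,.080,.095):
    ctrl.movel(mo+n*h,E,feed=.04);ctrl.pause(.05);s=show(h)
    if np.linalg.norm(s["force"])>25: print("stop");break
else:
    ctrl.movel(mo+n*.14,E,feed=.1);s=show("out")
    i=ctrl.snapshot("scene");cv2.imwrite("pics/out.png",cv2.resize(i[140:260,230:430,::-1],None,fx=4,fy=4,interpolation=cv2.INTER_CUBIC))
E
```

```text
0.028 t17.4 F n,u,l [7.9 0.3 0.3] Tn -0.03 open 0.145 g 30.0 h 28.65 mm
0.033 t17.8 F n,u,l [4.8 0.9 0.1] Tn -0.06 open 0.150 g 30.0 h 33.18 mm
0.04 t18.1 F n,u,l [-0.3 -0.8  0.4] Tn 0.01 open 0.148 g 30.0 h 39.77 mm
0.05 t18.6 F n,u,l [-0.9 -0.3  0.5] Tn -0.03 open 0.144 g 30.0 h 50.20 mm
0.065 t19.2 F n,u,l [-0.9 -0.4 -0.1] Tn 0.04 open 0.146 g 30.0 h 65.16 mm
0.08 t19.7 F n,u,l [-0.  -0.8  0.8] Tn -0.05 open 0.146 g 30.0 h 80.14 mm
0.095 t20.3 F n,u,l [-2.   0.8 -0.1] Tn 0.06 open 0.150 g 30.0 h 95.14 mm
out t20.9 F n,u,l [-0.5 -0.3  0. ] Tn 0.02 open 0.146 g 30.0 h 140.04 mm
```

View pics/out.png

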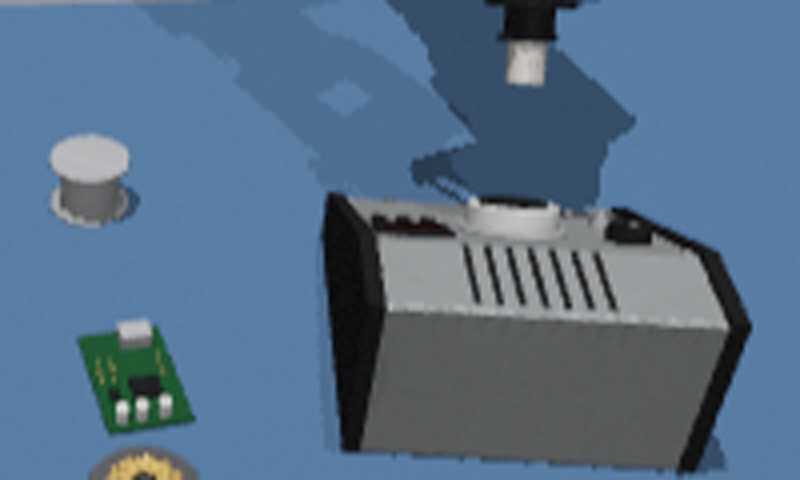

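The white filter hangs below the cap at about (526,60), well clear of the collar at (513,215). Next is the tray.

```bash
python3 - <<'E'
from h import *
s=ctrl.read_state()
ctrl.movel(s["ee_pos"]+[0,0,.06],feed=.15)
c=np.array([.547,-.227]);best=None
for psi in(-18.9,161.1):
    q=ctrl.solve_ik([*c,.2],[np.pi,0,np.radians(psi)])
    if q is not None and (best is None or abs(q[5])<abs(best[0][5])): best=(q,psi)
print(best,ctrl.read_state()["joint_pos"])
E_=[np.pi,0,np.radians(best[1])]
ctrl.goto([*c,.27],E_);show("over tray")
ctrl.movel([*c,.085],E_,feed=.12);ctrl.pause(.3);s=show("low");f0=s["force"]
r=ctrl.movel([*c,.064],E_,feed=.015,contact_N=4);s=show(f"contact {r}");print(s["ee_pos"],s["force"]-f0)
ctrl.pause(.3)
i=ctrl.snapshot("scene");cv2.imwrite("pics/tray.png",cv2.resize(i[150:270,90:290,::-1],None,fx=4,fy=4,interpolation=cv2.INTER_CUBIC))
E
```

```text
(array([-5.81904175e-01,  5.27017853e-01,  1.55431532e+00, -4.44089210e-16,
        1.06025948e+00,  1.31875938e+00]), -18.9) [ 0.37238069  0.27019415  1.85616078 -0.4117922   0.6259651   0.23504681]
over tray t23.2 F n,u,l [-0.8  0.3  0. ] Tn 0.03 open 0.148 g 30.0 h 126.32 mm
low t25.2 F n,u,l [-0.4  0.2  0.1] Tn 0.03 open 0.149 g 30.0 h -36.68 mm
contact True t26.1 F n,u,l [ 4.4  2.  -0.1] Tn 0.00 open 0.144 g 30.0 h -49.53 mm
[ 0.54693657 -0.22698589  0.07065171] [-0.66720829 -0.10338542  5.04186009]
```

View pics/tray.png

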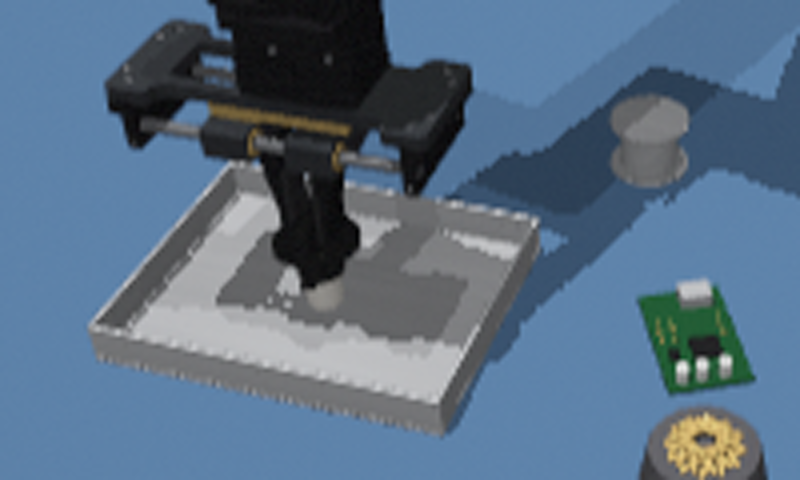

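The filter's lower end at (322,298) stands on the tray floor near its middle. Contact came at TCP z 0.0707, against 0.070 expected. Releasing now.

```bash
python3 - <<'E'
from h import *
ctrl.open_gripper();ctrl.pause(.4);s=show("open")
print(ctrl.movel(s["ee_pos"]+[0,0,.15],feed=.1));ctrl.pause(.8);show("up")
i=ctrl.snapshot("scene");cv2.imwrite("pics/end.png",cv2.resize(i[150:270,90:290,::-1],None,fx=4,fy=4,interpolation=cv2.INTER_CUBIC))
E
```

```text
open t28.3 F n,u,l [-0.6 -0.3 -0.6] Tn 0.05 open 1.002 g 0.0 h -49.90 mm
False
up t30.7 F n,u,l [-1.1 -0.7 -1. ] Tn -0.00 open 1.002 g 0.0 h 82.55 mm
```

View pics/end.png

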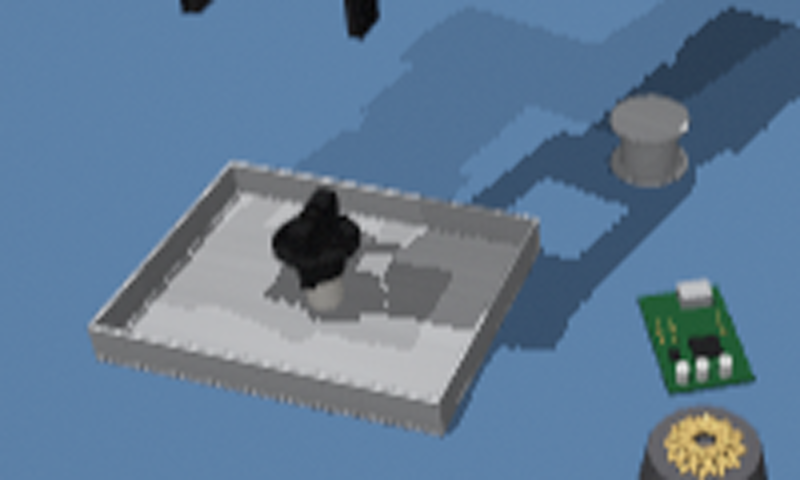

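The cap stands upright in the tray at (318,245), the fingers are clear above it, and the spool, board and cleaner have not moved.

```bash
python3 -c "
from bench import ctrl
print(ctrl.hand_in())"
```

```text
the job is handed in; nothing more can be done
None
```

The filter cap came out of the collar with no sign of forcing and now stands upright in the tray, let go only once it was on the floor; the spool, board and cleaner look unmoved, and the job was handed in at about 31 s.

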